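Restart the bench extractor from its control station

TASK

Restart the workshop's dust extractor at its control station, using only the fingertips: first push the popped-up square overload plunger fully home, then press down the raised end of the long main rocker so that it tips all the way over, and last press the flat round start button fully down, keep it down for a full second and let it come back up. Do not press the mushroom-shaped stop button, and leave the hammer, nut, ring and jar lying where they are.

Things in the scene. Friction and masses are not known exactly. Their poses are not given: they have to be found in the camera images.
- station: Control station: aluminium plate 136 (x) x 312 (y) x 10 mm, fixed on the bench; origin at the centre of its underside, z up, -x edge roughly towards the robot. On it stand four grey pods in a row along its y, 74 mm apart, in any order, turned like the plate, each 110 (x) x 68 (y) mm, top face 55 mm above the bench, with one black control in the middle.
- reset_top (a point): Centre of the top face of the overload plunger, a black square plunger 24 x 24 mm that stands 14 to 16 mm proud of its pod when popped up and 6 mm when fully home; it moves straight down up to 10 mm. About 3 N moves it, and it stays where it is pushed. The point moves with it; its axes are the station's.
- rocker_press (a point): Press point on the main rocker, a black paddle 84 mm long (station's x), 36 mm wide, in the middle of its pod, on a pivot along the station's y 68 mm above the bench. The point lies on the upper face of the +x end (away from the robot), 30 mm from the pivot, and moves with the rocker. At the start this end is up; the point sinks about 10 mm until fully over.
- start_top (a point): Centre of the flat top of the start button, a black round button 38 mm across that stands 10 mm proud of its pod; it moves straight down 6 mm and springs back; 5 N holds it fully down. The point moves with it.
- stop_top (a point): Top centre of the stop button, a black mushroom head 44 mm across on a 22 mm neck that stands 29 mm proud of its pod (the tallest control). Not to be pressed.
- reset (a joint): Travel of the overload plunger in m: 0 popped up, 0.010 fully home. Starts between 0 and 0.002.
- rocker (a joint): Angle of the main rocker in rad: 0 off (+x end up), 0.34 fully over (+x end down). It turns with a steady friction of about 3 N at the press point and stays where it is left; it starts between 0 and 0.06.
- start (a joint): Travel of the start button in m: 0 released, 0.006 fully down; springs back.
- stop (a joint): Travel of the stop button in m: 0 released, 0.006 fully down; springs back.
- hammer: Bystander: a hammer about 280 mm long lying loose beyond the station (+x side).
- nut: Bystander: a loose large steel hex nut, about 52 mm across and 24 mm high, on the robot's side of the station; origin at the centre of its underside.
- collar: Bystander: a loose steel ring, 52 mm outside diameter, 22 mm high, on the robot's side of the station; origin at the centre of its underside.
- jar: Bystander: a loose closed jar, 68 mm diameter, 85 mm high, standing off the station's +y end; origin at the centre of its underside.

How it is judged (in metres and radians):
On the way, in this order (a step that is already met when the one before it is completed fails the run):
1. the square overload plunger is pushed home (value of joint reset above 0.008 m), for 0.1 s.
2. then the main rocker is tipped over (value of joint rocker above 0.29 rad), for 0.1 s.
3. then the round start button is kept fully down (value of joint start above 0.0045 m), for 0.6 s.
At the end, for the whole second after the job is handed in: The overload plunger is home (over 8 of 10 mm), the rocker tipped over (over 0.29 of 0.34 rad), the start button is released again (under 1.5 mm), the stop button is not pressed, and hammer, nut, ring and jar are within 30 mm of where they were (value of joint reset above 0.008 m and value of joint rocker above 0.29 rad and value of joint each of start, stop below 0.0015 m and distance of each of hammer, nut, collar, jar from where it was at the start of the episode below 0.03 m); the robot touches nothing.
It fails at once if the rocker is tipped over while the overload plunger is not home (value of joint rocker above 0.2 rad and value of joint reset below 0.007 m).
It fails at once if the start button is pressed while the rocker is not over (value of joint start above 0.003 m and value of joint rocker below 0.27 rad).
It fails at once if the stop button is pressed (value of joint stop above 0.002 m).
It fails at once if the hammer, nut, ring or jar is shoved, lifted or carried off (distance of any of hammer, nut, collar, jar from where it was at the start of the episode above 0.03 m).
It also fails if it takes over 45 s, if anything falls off the work surface, if the arm or the gripper's body presses on something with over 40 N, if the wrist force passes 120 N, or if a joint passes its speed limit or range.

ROBOT

A 7-joint arm with a two-finger parallel gripper is mounted at the origin on the work surface. World frame = base frame: x ahead of the robot, y to its left, z up, the work surface at z = 0. Lengths are in mm, angles in rad, forces in N, time in s.
With the tool pointing down it reaches from about 425 to 875 mm from the base axis. Payload 8.4 kg.
Tool frame: the origin (TCP) lies midway between the tips of the shut fingers; the grasp point (between the pads) lies 19 mm behind it; z points along the fingers, y is the line along which they close (so a half turn about z gives the same grasp; the last joint's range is limited). The gripper opens to 87 mm and grips with 3 to 60 N. Pads are 19 mm wide; open, the fingers measure 117 mm over their backs; the gripper's body (75 mm by 190 mm) begins 51 mm behind the grasp point.
Start: joints at [-1.384, 0.333, 0.04, 1.465, -0.013, 1.343, -0.059], TCP at [183.253, 623.604, 222.546] pointing down, gripper open.
Joint ranges: [-2.58, 2.58], [-0.38, 2.09], [-1.3, 1.39], [0.25, 2.4], [-1.5, 4.64], [0.08, 2.09], [-2.65, 2.65]. Speed limits (rad/s): [2.22, 2.22, 2.79, 2.79, 3.14, 3.14, 3.14].

INTERFACE

Orientations are given as a rotation vector (axis times angle).
In Python, from rig import r, ik, imaging, workorder, recognise gives the robot as it stands. Calls block until the motion is done:
- r.move_ptp(position, orientation): joint-space move of the TCP to a pose.
- r.move_l(position, feed=150, orientation=None): straight line of the TCP; orientation=None keeps the orientation; feed is the mean speed in mm/s.
- r.goto_joints(angles): joint-space move.
- r.open_gripper() and r.close_gripper(grasp_force=None): open the fingers fully, or close them until they stop; grasp_force is the grip in N (None keeps the last).
- r.dwell(seconds).
- ik(position, orientation): joint angles nearest the present ones, or None.
- imaging.capture(name): name is "scene" or "side" or "wrist"; returns (picture, depth): 400x640x3 uint8, blue, green, red; 400x640 float32, mm along the optical axis (not along the pixel's ray), 0 where there is no reading.
- imaging.get_calibration(name): a dict with "camera_matrix" (3x3 intrinsics, pixels), "eye" and "orientation" of the camera in the world. Camera axes: x right, y down, z forward; pixel columns grow to the right and rows downward; lengths in mm; the calibration is good to about 2 mm. A picture is of the moment at which its call begins: read the wrist's pose just before it. get_calibration takes no time and is no camera call; for the wrist camera it gives the pose at the moment of the call.
A pose or a line that the arm cannot do raises r.MotionError and nothing moves.
- workorder.hand_in(): hands the job in; it is judged then, once.
Trained networks look in the newest picture that a camera, given by its name, has taken for a name from the list of things; names that differ only in an ending like _2 or _b are one class to them, and where a whole thing is asked for, a point or a joint stands for the part that bears it (a point fixed in the world has none). Each returns a list of dicts, best first, with "p" (0 to 1); they miss things now and then, are a little off and sometimes report something else, mostly with a low value. They report only what shows in the picture. A call takes as long as a camera call.
- recognise(camera, name): "rect" ([centre column, centre row, width, height] in pixels, round what is visible of it).
Readings, each from a call of its own:
- r.get_t(): time.
- r.get_qpos(): joint angles.
- r.get_qd(): joint speeds.
- r.get_joint_efforts(): joint torques, N m.
- r.get_tool_pos(): TCP position.
- r.get_ee_rot(): TCP orientation.
- r.get_wrist_force(): force on the tool from outside, world axes, zero at the start.
- r.get_moment(): the same for the moment, N m.
- r.get_finger_gap(): finger opening in mm.
- r.get_gripper_force(): force on a finger pad.
Only numpy, scipy, OpenCV 4.12 (cv2) and the standard library are available. Lean on these libraries where they do the work, as an engineer would, in place of code of your own. Each camera call takes 0.05 s, during which the arm holds its last target. There are 200 camera calls.

## Working session

There is one attempt and no reset: what is moved stays moved. The work goes in short steps, each a Python script; the robot and the scene stay as the last script left them, time stands still between calls to the robot, and variables do not carry over. Pictures are saved under pics/ and viewed, at most 10 in all, crops included, and the job is handed in when it is done.

```bash
mkdir -p pics
cat > h.py <<'E'
from rig import r, ik, imaging, workorder, recognise
import numpy as np, cv2
from scipy.spatial.transform import Rotation as R
def cal(n):
    c=imaging.get_calibration(n); o=np.array(c["orientation"],float)
    M=o if o.shape==(3,3) else R.from_rotvec(o).as_matrix()
    return np.array(c["camera_matrix"]),np.array(c["eye"],float),M
def cloud(n,d):
    K,e,M=cal(n); v,u=np.mgrid[:400,:640]
    P=np.stack([(u-K[0,2])/K[0,0]*d,(v-K[1,2])/K[1,1]*d,d],-1)
    W=P@M.T+e; W[d<=0]=np.nan; return W
E
python3 - <<'E'
from h import *
ims=[]
for n in("scene","side"):
    p,d=imaging.capture(n); W=cloud(n,d); np.save(n+".npy",W); cv2.imwrite(f"pics/{n}0.png",p)
    print(n,imaging.get_calibration(n)["orientation"],cal(n)[1])
    for k in("station","reset_top","rocker_press","start_top","stop_top","hammer","nut","collar","jar"):
        for q in recognise(n,k)[:2]:
            c,rw=[int(x) for x in q["rect"][:2]]
            print(k,round(q["p"],2),np.round(q["rect"]),np.round(W[min(rw,399),min(c,639)]) )
print(r.get_t(),r.get_ee_rot(),r.get_tool_pos())
E
```

```text
scene [-1.61775327 -2.05189994  0.75592594] [1103.66685446  186.15859595  714.37626171]
station 0.57 [296. 229. 140.  46.] [628.  10.  35.]
reset_top 0.65 [251. 192.  15.  10.] [ 578. -108.   72.]
rocker_press 0.74 [345. 207.  17.  29.] [575. 107.  72.]
rocker_press 0.16 [360. 180.  20.  18.] [420. 118.   1.]
start_top 0.19 [394. 221.  34.  45.] [590. 214.  77.]
stop_top 0.56 [314. 200.  17.  16.] [577.  39.  83.]
hammer 0.62 [267. 279. 135.  48.] [744. -22.  -1.]
nut 0.88 [270. 169.  19.  19.] [ 434. -116.    1.]
nut 0.54 [360. 181.  20.  18.] [419. 121.   1.]
collar 0.86 [358. 181.  22.  16.] [420. 116.   0.]
side [-1.99666617  0.79398316 -0.44684744] [ 156.86385601 -398.22434837  473.01676112]
station 0.84 [340. 270. 162.  86.] [521. -71.  27.]
reset_top 0.8 [381. 252.  17.  18.] [ 570. -119.   69.]
rocker_press 0.65 [294. 204.  40.  31.] [562. 100.  71.]
rocker_press 0.53 [238. 253.  30.  25.] [436. 126.  -3.]
start_top 0.59 [349. 237.  18.  14.] [570. -48.  64.]
stop_top 0.57 [320. 216.  24.  16.] [562.  23.  79.]
hammer 0.82 [393. 221. 118.  69.] [726. -35.  19.]
nut 0.79 [327. 314.  38.  34.] [ 453. -108.   -1.]
collar 0.57 [239. 253.  30.  27.] [436. 126.  -3.]
collar 0.51 [350. 235.  20.  15.] [574. -45.  63.]
jar 0.93 [263. 194.  30.  44.] [550. 190.  59.]
1.0 [4.47454985e-01 3.10955905e+00 7.23899848e-06] [183.26881079 623.61920408 222.56873565]
```

Run:
```python
from h import *
a=cv2.imread("pics/scene0.png")[130:330,180:430];b=cv2.imread("pics/side0.png")[150:350,200:450]
cv2.imwrite("pics/ab.png",cv2.resize(np.vstack([a,b]),None,fx=1.45*1.03,fy=1.49))
r.close_gripper(10)
rv=(R.from_rotvec([np.pi*0,np.pi,0])).as_rotvec()
for p in([480,0,300],[500,0,260],[520,0,240]):
    q=ik(p,rv); print(p,None if q is None else np.round(q,2))
    if q is not None:
        r.move_ptp(p,rv);break
r.dwell(.3)
p,d=imaging.capture("wrist"); np.save("wrist.npy",cloud("wrist",d)); cv2.imwrite("pics/w1.png",p)
W=np.load("wrist.npy"); print(cal("wrist")[1],r.get_t())
for k in("station","reset_top","rocker_press","start_top","stop_top","nut","collar","jar","hammer"):
    for q in recognise("wrist",k)[:2]:
        c,rw=[int(x) for x in q["rect"][:2]]
        print(k,round(q["p"],2),np.round(q["rect"]),np.round(W[min(rw,399),min(c,639)]))
```

```text
[480, 0, 300] [-0.81 -0.1   0.67  1.77  0.06  1.45  1.43]
[406.8484      -0.50052545 462.97497653] 5.3417
station 0.76 [311. 201. 192.  47.] [539.  -7.  11.]
reset_top 0.38 [239. 229.  13.   3.] [ 566. -114.   66.]
rocker_press 0.91 [386. 218.  28.  25.] [548. 104.  71.]
start_top 0.69 [286. 228.  27.  12.] [564. -43.  66.]
stop_top 0.47 [340. 226.  26.   6.] [556.  36.  79.]
nut 0.76 [241. 145.  38.  34.] [ 446. -120.    0.]
collar 0.57 [388. 136.  36.  30.] [433. 119.   0.]
collar 0.53 [242. 228.  14.   4.] [ 567. -111.   64.]
jar 0.66 [453. 224.  59.  55.] [550. 197.  85.]
hammer 0.6 [314. 302.  21.   2.] [726.  -0.  24.]
```

View pics/ab.png

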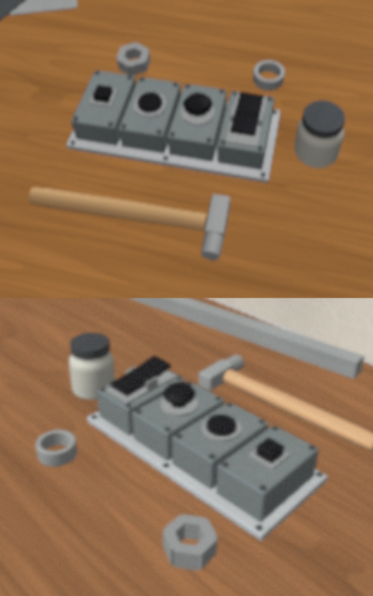

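View pics/w1.png

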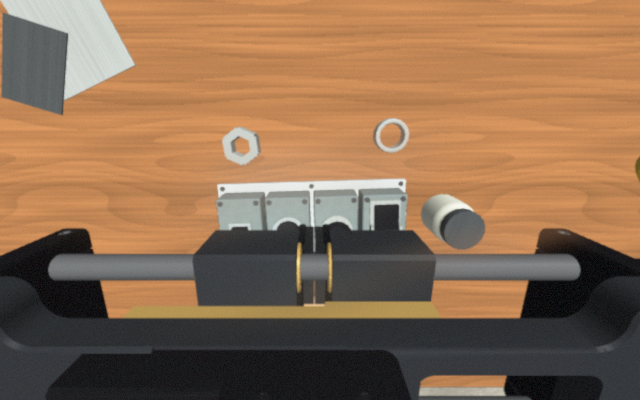

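The order from -y to +y is reset, start, stop, rocker. In the wrist view the gripper hides the controls around row 230, so I'll shift the camera over the station.

Run:
```python
from h import *
rv=[0,np.pi,0]
r.move_ptp([650,0,260],rv); r.dwell(.3)
p,d=imaging.capture("wrist"); W=cloud("wrist",d); np.save("wrist.npy",W); np.save("wimg.npy",p); cv2.imwrite("pics/w2.png",p)
print(cal("wrist")[1],r.get_t())
for k in("reset_top","rocker_press","start_top","stop_top"):
    for q in recognise("wrist",k)[:2]:
        c,rw=[int(x) for x in q["rect"][:2]]
        print(k,round(q["p"],2),np.round(q["rect"]),np.round(W[min(rw,399),min(c,639)]))
for n in("wrist","scene","side"):
    W=np.load(n+".npy"); z=W[...,2]; 
    m=(abs(z-55)<5)&(W[...,0]>450)&(W[...,0]<680)&(abs(W[...,1])<190)
    X=W[m]; print(n,m.sum(),"med z",np.median(X[:,2]),cv2.minAreaRect(X[:,:2].astype(np.float32)))
    m=(z>59)&(z<92)&(W[...,0]>490)&(W[...,0]<640)&(W[...,1]>-160)&(W[...,1]<150)
    nn,l,s,c=cv2.connectedComponentsWithStats(m.astype(np.uint8))
    for i in range(1,nn):
        if s[i,4]>25: 
            Y=W[l==i]; print(s[i],np.round(Y.mean(0),1),np.round(np.percentile(Y,3,0)),np.round(np.percentile(Y,97,0)))
```

```text
[576.33540491  -0.78105406 423.77986241] 6.875
reset_top 0.83 [220. 122.  20.  22.] [ 579. -113.   72.]
reset_top 0.56 [224.  21.  50.  42.] [ 452. -121.    1.]
rocker_press 0.76 [403. 112.  36.  71.] [569. 105.  75.]
start_top 0.88 [280. 121.  34.  34.] [578. -42.  66.]
stop_top 0.78 [342. 115.  38.  37.] [572.  32.  85.]
stop_top 0.71 [222. 123.  24.  23.] [ 580. -113.   71.]
wrist 14773 med z 55.85384288755603 ((573.8442993164062, 21.228012084960938), (110.42591857910156, 339.18731689453125), 1.7582221031188965)
[ 381   73   43   80 2636] [569.7 105.3  72.6] [530.  85.  59.] [611. 126.  80.]
[ 321   95   40   42 1165] [573.1  32.   79.6] [554.  13.  59.] [593.  52.  85.]
[262  99  40  39 922] [575.6 -40.3  64.6] [558. -58.  59.] [594. -22.  67.]
[208 106  29  29 555] [ 577.5 -113.    68.8] [ 563. -129.   59.] [ 590. -100.   73.]
scene 3546 med z 55.40383887736664 ((574.63330078125, 21.8753662109375), (112.30842590332031, 335.5550231933594), 1.922803282737732)
[242 187  15  14 142] [ 581.6 -110.8   67.8] [ 567. -123.   59.] [ 593. -100.   72.]
[270 192  21  16 203] [577.8 -37.5  64.4] [560. -55.  59.] [594. -20.  67.]
[303 193  20  21 279] [579.6  37.7  77.5] [560.  18.  59.] [594.  55.  85.]
[333 192  24  36 558] [575.7 110.   72.6] [533.  89.  59.] [613. 130.  80.]
side 4087 med z 53.51250588314133 ((573.404541015625, 20.24407958984375), (111.82637786865234, 340.6505126953125), 1.6964764595031738)
[274 188  41  28 549] [568.2 102.2  70.1] [529.  84.  62.] [609. 124.  77.]
[309 206  22  17 269] [567.8  26.8  76.9] [553.  12.  68.] [587.  47.  82.]
[339 228  20  15 222] [573.5 -43.5  62.9] [558. -59.  60.] [590. -26.  65.]
[372 244  19  16 200] [ 574.6 -117.7   67.1] [ 565. -127.   59.] [ 588. -105.   70.]
```

View pics/w2.png

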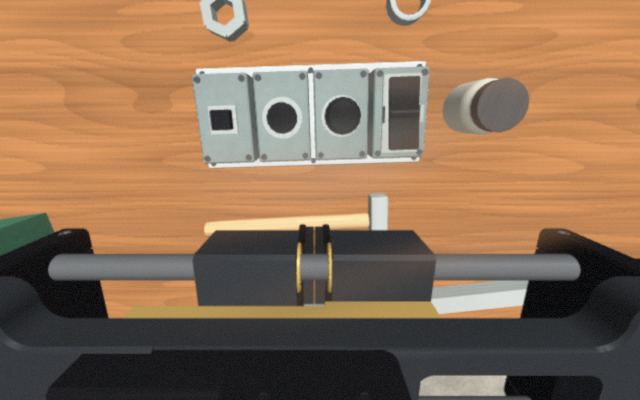

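The view matches the networks: reset at pixel (221,120), start (282,118), stop (342,116), rocker (404,112). I'll press with force feedback, starting with reset.

```bash
cat >> h.py <<'E'
YAW=0.036
ORI=(R.from_rotvec([0,0,YAW])*R.from_rotvec([0,np.pi,0])).as_rotvec()
def press(x,y,ztop,zmin,flim=14):
    """approach above, descend in 1 mm steps until the force limit or zmin; returns final z"""
    r.move_ptp([x,y,ztop+25],ORI); r.move_l([x,y,ztop+3],feed=100)
    f0=r.get_wrist_force()[2]; z=ztop+3; log=[]
    while z>zmin:
        z-=1; r.move_l([x,y,z],feed=30); f=r.get_wrist_force()[2]-f0; log.append((round(z,1),round(r.get_tool_pos()[2],1),round(f,1)))
        if abs(f)>flim: break
    print(log,r.get_t()); return z
E
python3 - <<'E'
from h import *
press(578,-113,72,58); x=r.get_tool_pos(); r.move_l([x[0],x[1],110],feed=150)
p,d=imaging.capture("side"); W=cloud("side",d); print(np.round(np.nanmedian(W[248:254,378:384],(0,1)),1), r.get_t())
E
```

```text
[(74, np.float64(74.4), np.float64(-0.5)), (73, np.float64(73.0), np.float64(-0.6)), (72, np.float64(71.9), np.float64(-1.6)), (71, np.float64(71.0), np.float64(-0.6)), (70, np.float64(70.0), np.float64(0.3)), (69, np.float64(69.0), np.float64(-0.3)), (68, np.float64(67.9), np.float64(1.0)), (67, np.float64(66.9), np.float64(0.0)), (66, np.float64(65.9), np.float64(-0.2)), (65, np.float64(64.9), np.float64(0.1)), (64, np.float64(63.9), np.float64(-0.0)), (63, np.float64(62.9), np.float64(-0.0)), (62, np.float64(61.9), np.float64(0.4)), (61, np.float64(61.4), np.float64(6.8)), (60, np.float64(61.2), np.float64(16.7))] 12.0417
[ 583.5 -110.2   59.2] 12.575
```

The plunger bottomed out at 61 mm, as specified. Next is the rocker.

Run:
```python
from h import *
W=np.load("wrist.npy")
for xx in(540,555,585,600,606):
    m=(abs(W[...,0]-xx)<2)&(abs(W[...,1]-106)<12); print(xx,np.round(np.nanmedian(W[m][:,2]),1))
r.move_l([578,-113,130],feed=200)
press(601,106.5,82,60,16); x=r.get_tool_pos(); r.move_l([x[0],x[1],130],feed=150)
p,d=imaging.capture("side"); W=cloud("side",d); np.save("side2.npy",W)
for xx in(540,555,585,600,606):
    m=(abs(W[...,0]-xx)<3)&(abs(W[...,1]-104)<12)&(W[...,2]>57); print(xx,np.round(np.nanmedian(W[m][:,2]),1))
cv2.imwrite("pics/s2.png",cv2.resize(p[150:300,230:430],None,fx=3,fy=3))
```

```text
540 70.6
555 71.7
585 75.4
600 78.7
606 79.5
[(84, np.float64(84.4), np.float64(-0.6)), (83, np.float64(83.0), np.float64(-1.0)), (82, np.float64(81.9), np.float64(-0.3)), (81, np.float64(80.9), np.float64(0.0)), (80, np.float64(80.1), np.float64(0.0)), (79, np.float64(79.1), np.float64(1.8)), (78, np.float64(78.1), np.float64(1.9)), (77, np.float64(76.9), np.float64(1.1)), (76, np.float64(75.9), np.float64(1.7)), (75, np.float64(74.9), np.float64(1.6)), (74, np.float64(73.9), np.float64(0.7)), (73, np.float64(72.9), np.float64(0.5)), (72, np.float64(72.0), np.float64(1.7)), (71, np.float64(71.0), np.float64(2.3)), (70, np.float64(70.1), np.float64(2.8)), (69, np.float64(69.7), np.float64(10.9)), (68, np.float64(69.5), np.float64(17.5))] 18.3333
540 77.5
555 74.5
585 69.2
600 139.2
606 143.2
```

View pics/s2.png

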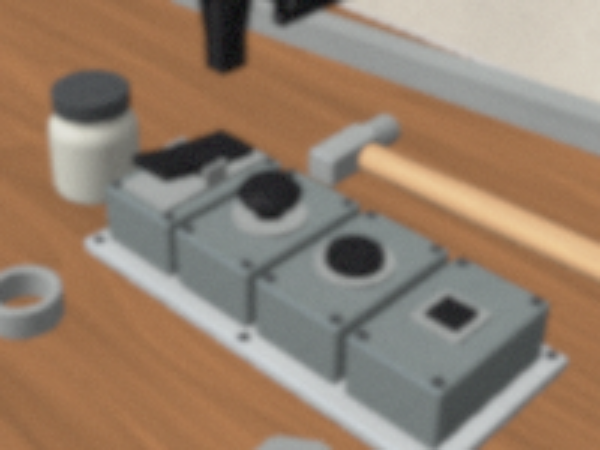

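The picture shows the rocker's far end down (around 240,150), the plunger home (450,313) and the bystanders undisturbed. Now the start button.

Run:
```python
from h import *
press(575.5,-40.5,67,56,15); r.dwell(1.2); print(r.get_wrist_force()[2],r.get_tool_pos())
x=r.get_tool_pos(); r.move_l([x[0],x[1],150],feed=150); r.dwell(.3)
p,d=imaging.capture("wrist"); W=cloud("wrist",d); print(r.get_t())
r.move_l([650,0,220],feed=250); r.dwell(.3)
p,d=imaging.capture("wrist"); W=cloud("wrist",d)
for n,(a,b) in dict(reset=(577.5,-113),start=(575.6,-41),stop=(573,32),rlo=(599,106),rhi=(540,104)).items():
    m=(abs(W[...,0]-a)<4)&(abs(W[...,1]-b)<4)&(W[...,2]<110); print(n,np.nanmedian(W[m][:,2]))
for k in("nut","collar","jar","hammer"):
    for q in recognise("wrist",k)[:1]:
        c,rw=[int(v) for v in q["rect"][:2]]; print(k,round(q["p"],2),np.round(W[rw,c]))
print(r.get_t())
```

```text
[(69, np.float64(69.4), np.float64(0.3)), (68, np.float64(68.1), np.float64(-1.5)), (67, np.float64(66.9), np.float64(-1.1)), (66, np.float64(65.9), np.float64(-0.2)), (65, np.float64(65.1), np.float64(0.6)), (64, np.float64(64.1), np.float64(1.7)), (63, np.float64(63.1), np.float64(2.2)), (62, np.float64(62.1), np.float64(1.7)), (61, np.float64(61.0), np.float64(3.4)), (60, np.float64(60.0), np.float64(3.3)), (59, np.float64(59.4), np.float64(9.2)), (58, np.float64(59.3), np.float64(19.1))] 22.9833
19.82460729383783 [575.68944665 -40.52061212  59.22915363]
25.3
reset 62.04334253770463
start 65.96216662714255
stop 84.19192679917671
rlo 70.03354389033177
rhi 80.51575529443721
nut 0.72 [ 467. -113.   26.]
collar 0.69 [453. 116.  22.]
jar 0.9 [565. 192.  86.]
hammer 0.82 [725. -30.   1.]
26.4417
```

All states check out, so I'm handing in.

```bash
python3 -c "
from h import *
print(workorder.hand_in())"
```

```text
the job is handed in; nothing more can be done
None
```

I handed the job in at about 26 s, with no verdict returned: plunger pushed home, rocker tipped fully over, start button held down over a second and released; depth readings showed the stop button unpressed, and I saw no sign that the bystanders had moved.

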